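# Pack a home-care order into the divided delivery tray

### The job

Pack the home-care order into the blue delivery tray, everything standing upright: the nasal-spray bottle (the one with the nozzle) in the small round well, the amber bottle in the large round well, the tablet jar in the open bin and the slim carton in the slot. Keep each upright and set it down on the floor of its own compartment rather than dropping it in. The flat-capped bottle and the bulky carton are not part of the order: leave them standing where they are.

Things in the scene. Friction and masses are not known exactly. Their poses are not given: they have to be found in the camera images.
- spray_center (a point): Nasal-spray bottle, the only one with a nozzle: white round body 36 mm in diameter, straight for the lowest 62 mm, then a collar, a flat finger flange 34 x 17 mm and a thin tapered nozzle; 92 mm high, about 50 g. Point: its centre, half-way up; z up along its axis. Loose, stands on the desk. All goods stand at least 90 mm apart, centre to centre.
- amber_center (a point): Amber glass medicine bottle with paper label and white screw cap: round body 46 mm in diameter, straight for the lowest 60 mm, cap 29 mm; 92 mm high, about 170 g. Point: its centre, half-way up; z up along its axis. Loose, stands on the desk. Between and beside the goods lie a tape roll, a tin and other things at most 15 mm high; taller equipment stands beyond x = 0.72 or |y| = 0.45.
- jar_center (a point): Squat white tablet jar with a wide ribbed screw lid: body 54 mm in diameter, lid 52 mm, 80 mm high, about 90 g. Point: its centre, half-way up; z up along its axis. Loose, stands on the desk.
- slim_carton_center (a point): Slim white medicine carton with a green band, standing upright: 50 mm along its own x, 28 mm along its own y, 88 mm high, about 60 g. Point: its centre, half-way up; z up along its axis. Loose, stands on the desk.
- flat_cap_center (a point): Look-alike of the spray bottle, not in the order: the same white body 36 mm in diameter, but a plain round screw cap 27 mm in diameter and no nozzle; 88 mm high. Point: its centre, half-way up; z up along its axis. Loose, stands on the desk.
- bulky_carton_center (a point): Look-alike of the slim carton, not in the order: the same print, but nearly square from above, 60 mm along its own x, 50 mm along its own y, 88 mm high. Point: its centre, half-way up; z up along its axis. Loose, stands on the desk.
- small_well: Grey insert 96 x 96 x 20 mm, fixed in the blue tray, with a round well 52 mm in diameter in its centre. Origin: centre of its underside, 4 mm above the desk; inner floor 3 mm, top edge 20 mm above the origin; z up, x and y along its sides. The tray is 206 x 206 mm, fixed; its rim is 27 mm above the desk.
- large_well: Grey insert 96 x 96 x 20 mm, fixed in the blue tray, with a round well 62 mm in diameter in its centre. Origin: centre of its underside, 4 mm above the desk; inner floor 3 mm, top edge 20 mm above the origin; z up, x and y along its sides. The four inserts lie two by two, 97 mm apart; which lies where changes.
- slot: Grey insert 96 x 96 x 20 mm, fixed in the blue tray, with a straight slot across its middle, 90 mm long (its own x) and 44 mm wide (its own y); the carton's broad side goes along it. Origin: centre of its underside, 4 mm above the desk; inner floor 3 mm, top edge 20 mm above the origin; z up, x and y along its sides.
- open_bin: Grey insert 96 x 96 x 20 mm, fixed in the blue tray, a plain open square bin with 3 mm walls, 90 x 90 mm inside. Origin: centre of its underside, 4 mm above the desk; inner floor 3 mm, top edge 20 mm above the origin; z up, x and y along its sides.
Not all that is in view belongs to the job. What is shaped like the part that bears bulky_carton_center but red or yellow is not meant.

How it is judged:
By the outcome, as a careful person would: the job done as asked, in the order asked, and still so for the second after the job is handed in, with the robot touching nothing.
It also fails if it takes over 131 s, if anything falls off the work surface, if the arm or the gripper's body presses on something with over 40 N, if the wrist force passes 120 N, or if a joint passes its speed limit or range.

### The arm

A 6-joint arm with a two-finger parallel gripper is mounted at the origin on the work surface. World frame = base frame: x ahead of the robot, y to its left, z up, the work surface at z = 0. Lengths are in mm, angles in degrees, forces in N, time in s.
With the tool pointing down it reaches from about 300 to 850 mm from the base axis. Payload 4.2 kg.
Tool frame: the origin (TCP) lies on the centre line of the jaws, within the pads' length; the fingertips stand 8 mm ahead of it and the grasp point (between the pads) lies 11 mm behind it; z points along the fingers, y is the line along which they close (so a half turn about z gives the same grasp; the last joint's range is limited). The gripper opens to 91 mm and grips with 3 to 60 N. Pads are 32 mm wide; open, the fingers measure 118 mm over their backs; the gripper's body (76 mm by 178 mm) begins 60 mm behind the grasp point.
Start: joints at [-73.339, 18.312, 89.639, -0, 72.044, -1.146], TCP at [175.85, -547.466, 221.976] pointing down, gripper open.
Joint ranges: [-177.97, 177.97], [-48.28, 115.42], [12.27, 149.76], [-77.06, 257.06], [2.81, 150.46], [-146.56, 146.56]. Speed limits (degrees/s): [147.25, 147.25, 180, 180, 180, 180].

### API

Orientations are given as [roll, pitch, yaw] about the fixed x, y, z axes, in that order (R = Rz(yaw) Ry(pitch) Rx(roll)).
In Python, from workcell import telemetry, eyes, ticket gives the robot as it stands. The module is installed in compiled form; this text tells all that it offers.
- The arm moves only by the shell command python3 -m crank 'ROWS' [OPENING] [FORCE]. ROWS is JSON, a list of rows, each an object of numbers: "dx", "dy", "dz": the shift along the world's x, y, z normalised to -1 to 1, where 1 is 80 cm; "yaw": the turn about the world's z normalised to -1 to 1, where 1 is 5 degrees. A call has 1 to 10 rows; each row shifts and turns the commanded pose from where the row before left it; what a row does not reach is not made up. A row lasts 1/8 s, in which the tool goes at most 62.5 mm and 10.7 degrees, less where a joint would pass 70% of its speed; a pose out of reach is approached as far as the arm can. A call with a number of a shift or a turn outside -1 to 1 is refused whole. A call with a gripper value outside its range is refused whole. OPENING is the opening, from 0 (shut) to 1 (fully open), set as the call begins (- or left out, the last holds). The fingers move at their own pace and stop on an object; FORCE is the grip in N (left out, the last holds). Time passes only in rows, so rows that do not move let the fingers close. It gives the time, the measured TCP pose, the force, the opening and the grip force at its end, in the units of the state.
- telemetry.state(): the state, without advancing time (a new reading comes with each control period).
- eyes.grab_frame(name): name is "scene" or "top" or "wrist"; returns the picture (400x640x3 uint8, red, green, blue); there is no depth.
- eyes.calibration(name): a dict with "camera_matrix" (3x3 intrinsics, pixels), "k1" (the pictures are not rectified: a ray, as slopes to the right and down, at radius r is drawn at 1 + k1 r^2 times it, then the intrinsics apply), "world_from_camera" (4x4, takes a point from camera to world coordinates). Camera axes: x right, y down, z forward; pixel columns grow to the right and rows downward; lengths in mm; the calibration is good to about 2 mm. A picture is of the moment at which its call begins: read the wrist's pose just before it. calibration takes no time and is no camera call; for the wrist camera it gives the pose at the moment of the call.
- ticket.job_done(): hands the job in; it is judged then, once.
The state is a dict: "time_s": time; "qpos": joint angles; "qvel": joint speeds; "effort": joint torques, N m; "ee_pos": TCP position; "ee_rot": TCP orientation; "force": force on the tool from outside, world axes, zero at the start; "torque": the same for the moment, N m; "gripper_width": finger opening in mm; "gripper_force": force on a finger pad.
Only numpy, scipy, OpenCV 4.12 (cv2) and the standard library are available. Lean on these libraries where they do the work, as an engineer would, in place of code of your own. Each camera call takes 0.05 s, during which the arm holds its last target. There are 200 camera calls.

## Working session

There is one attempt and no reset: what is moved stays moved. The work goes in short steps, Python scripts to look and compute and a shell command to move; the robot and the scene stay as the last step left them, time stands still between calls to the robot, and variables do not carry over. Pictures are saved under pics/ and viewed, at most 14 in all, crops included, and the job is handed in when it is done.

```bash
mkdir -p pics
cat > h.py <<'E'
import numpy as np, cv2
from workcell import telemetry, eyes, ticket
def grab(n,f=None):
    c=eyes.calibration(n); im=np.array(eyes.grab_frame(n))
    if f: cv2.imwrite('pics/'+f,im[:,:,::-1])
    return im,c
def ray(c,u,v):
    K=np.array(c['camera_matrix'],float); T=np.array(c['world_from_camera'],float)
    p=cv2.undistortPoints(np.array([[[u,v]]],float),K,np.array([c['k1'],0,0,0,0.]))[0,0]
    return T[:3,3],T[:3,:3]@np.array([p[0],p[1],1])
def on(c,u,v,z):
    o,d=ray(c,u,v); return o+d*(z-o[2])/d[2]
def proj(c,P):
    K=np.array(c['camera_matrix'],float); T=np.linalg.inv(np.array(c['world_from_camera'],float))
    q=T[:3,:3]@np.array(P,float)+T[:3,3]; x=q[:2]/q[2]; r=x@x
    return K[:2,:2]@(x*(1+c['k1']*r))+K[:2,2]
E
python3 - <<'E'
from h import *
for n in('scene','top'):
    im,c=grab(n,n+'0.png'); np.set_printoptions(precision=3,suppress=True); print(c)
print(telemetry.state())
E
```

```text
{'camera_matrix': array([[462.993,   0.   , 320.7  ],
       [  0.   , 462.993, 202.797],
       [  0.   ,   0.   ,   1.   ]]), 'k1': -0.1385567044708673, 'world_from_camera': array([[ -0.767,   0.471,  -0.436, 928.328],
       [  0.641,   0.549,  -0.536, 679.811],
       [ -0.014,  -0.691,  -0.723, 892.325],
       [  0.   ,   0.   ,   0.   ,   1.   ]])}
{'camera_matrix': array([[514.791,   0.   , 314.601],
       [  0.   , 514.791, 199.259],
       [  0.   ,   0.   ,   1.   ]]), 'k1': -0.012560594930458116, 'world_from_camera': array([[   0.016,   -0.989,    0.145,  269.68 ],
       [  -1.   ,   -0.014,    0.014,   55.885],
       [  -0.012,   -0.145,   -0.989, 1198.313],
       [   0.   ,    0.   ,    0.   ,    1.   ]])}
{'time_s': 0.1, 'qpos': array([-73.337,  18.347,  89.699,  -0.001,  72.043,  -1.144]), 'qvel': array([-0.053,  0.007, -0.157,  0.07 ,  0.036,  0.037]), 'effort': array([ -0.   , -41.334, -23.251,   0.073,   0.042,  -0.   ]), 'ee_pos': array([ 175.73 , -547.033,  221.211]), 'ee_rot': array([-179.91 ,   -0.001,   17.807]), 'force': array([0.021, 0.185, 0.669]), 'torque': array([ 0.022, -0.018,  0.025]), 'gripper_force': 0.0, 'gripper_width': 90.94369035005026}
```

View pics/top0.png

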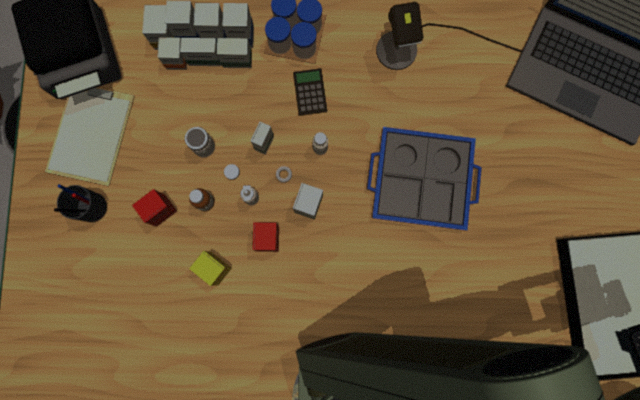

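View pics/scene0.png

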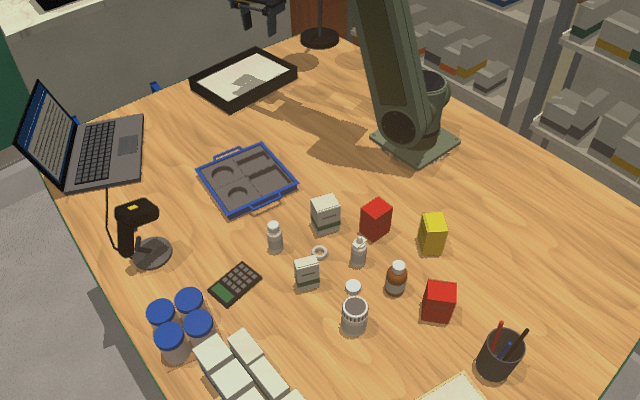

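Top view, from image positions: 
- tray about (424,178), jar (198,140), amber bottle (201,199)
- bottles: (320,142) and (248,195)
- cartons: slim-looking (262,137), bulky-looking (308,200)

In the scene view the bottle at (358,250) seems to carry the nozzle and the one at (274,236) a plain cap. I'll confirm both in enlarged crops.

Run:
```python
from h import *
a=cv2.imread('pics/scene0.png')[185:335,255:455]; cv2.imwrite('pics/c1.png',cv2.resize(a,None,fx=4,fy=4,interpolation=cv2.INTER_CUBIC))
b=cv2.imread('pics/top0.png')[115:235,175:335]; cv2.imwrite('pics/c2.png',cv2.resize(b,None,fx=5,fy=5,interpolation=cv2.INTER_CUBIC))
b=cv2.imread('pics/top0.png')[120:235,360:490]; cv2.imwrite('pics/c3.png',cv2.resize(b,None,fx=5,fy=5,interpolation=cv2.INTER_CUBIC))
# cross-views of the approximate points
ct=eyes.calibration('top'); cs=eyes.calibration('scene')
for n,(u,v),z in [('jar',(198,135),80),('slim',(262,132),88),('b320',(320,137),88),('amber',(198,193),92),('b248',(247,190),92),('bulky',(309,193),88),('tray',(424,178),25)]:
    p=on(ct,u,v,z); print(n,p.round(0),proj(cs,p).round(0))
```

```text
jar [576. 336.  80.] [351. 306.]
slim [582. 192.  88.] [304. 261.]
b320 [572.  62.  88.] [272. 224.]
amber [442. 327.  92.] [395. 264.]
b248 [450. 220.  92.] [358. 237.]
bulky [446.  85.  88.] [320. 204.]
tray [ 495. -179.   25.] [246. 175.]
```

View pics/c1.png

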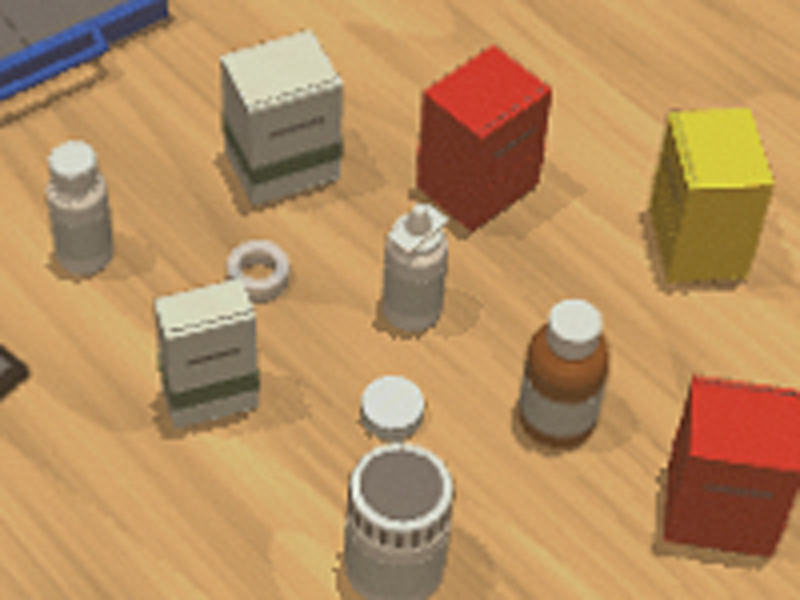

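View pics/c2.png

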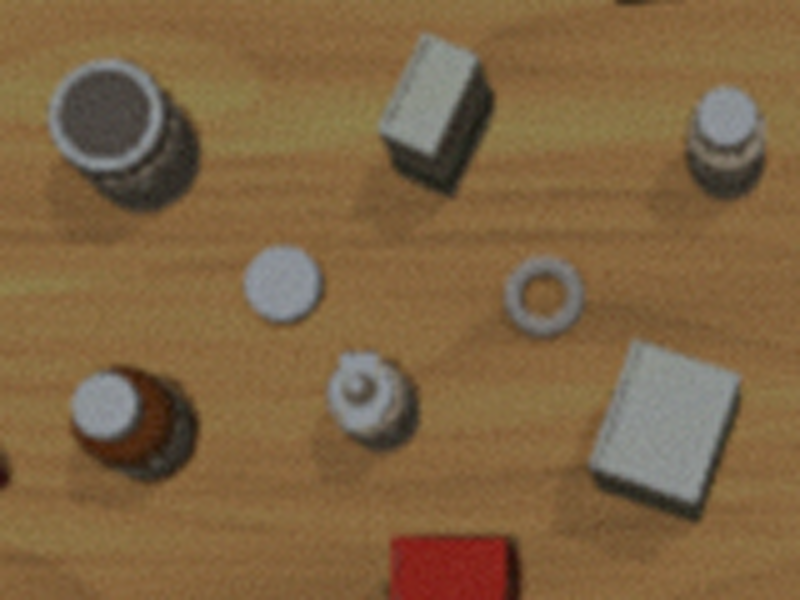

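View pics/c3.png

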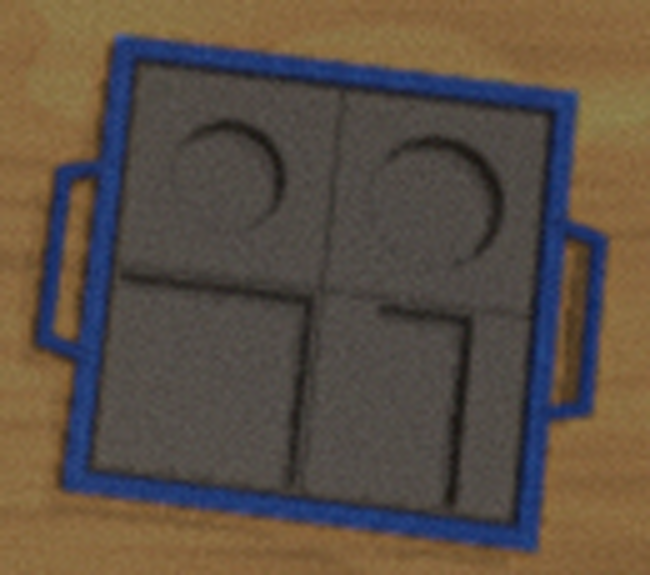

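The crops settle it: 
- Two bottles: the one at top (248,195), c1 (415,270), has the nozzle and finger flange, so it is the spray. The one at (320,142) has a plain round cap and is the look-alike.
- Two print-like cartons: the one at (262,137) is narrow, so it is the slim carton. The one at (308,200) is nearly square, so it is the bulky one.
- Tray: small well upper left c3 (228,178), large well upper right (437,203), bin lower left, slot lower right with its length running up the image.

```bash
cat > m.py <<'E'
from h import *
ct=eyes.calibration('top'); cs=eyes.calibration('scene')
f=lambda x,y,s,o:((x+.5)/s-.5+o[0],(y+.5)/s-.5+o[1])
T=lambda x,y,z:on(ct,*f(x,y,5,(175,115)),z)[:2]
S=lambda x,y,z:on(cs,*f(x,y,4,(255,185)),z)[:2]
B=lambda x,y,z:on(ct,*f(x,y,5,(360,120)),z)[:2]
r=lambda a:np.round(a,1)
print('jar',r(T(108,115,80)),r(S(401,487,80)))
print('amber',r(T(106,405,92)),r(S(576,322,92)))
print('spray',r(T(360,385,91)),r(S(421,214,91)))
print('flat',r(T(727,116,88)),r(S(73,160,88)))
q=np.array([T(*p,88) for p in [(425,35),(482,58),(435,155),(380,128)]])
def ang(q):
    e=np.roll(q,-1,0)-q; print(r(q.mean(0)),r(np.linalg.norm(e,axis=1)),r(np.degrees(np.arctan2(e[:,1],e[:,0]))))
print('slim');ang(q);ang(np.array([S(*p,88) for p in [(157,297),(240,283),(257,315),(165,333)]]))
print('bulky');ang(np.array([T(*p,88) for p in [(637,342),(740,375),(700,503),(590,465)]]))
print('tray');q=np.array([B(*p,27) for p in [(117,37),(578,92),(537,550),(63,488)]]);ang(q)
c=q.mean(0); ex=(q[0]-q[3]+q[1]-q[2]); ex/=np.linalg.norm(ex); ey=np.array([-ex[1],ex[0]])
for n,a,b in [('small',1,1),('large',1,-1),('bin',-1,1),('slot',-1,-1)]: print(n,r(c+48.5*(a*ex+b*ey)))
print('trayyaw',np.degrees(np.arctan2(ex[1],ex[0])))
E
python3 m.py
```

```text
jar [569.8 340.1] [571.4 342.9]
amber [436.4 331.4] [437.8 334.5]
spray [446.9 220.8] [449. 226.]
flat [570.6  62.3] [572.1  64.7]
slim
[579.1 194.4] [27.8 48.8 27.6 46.8] [-111.8  156.3   64.2  -23.5]
[579.5 195.8] [45.7 23.5 50.2 24.4] [ 151.6   73.4  -26.8 -117.7]
bulky
[433.4  86.6] [47.4 58.9 50.7 58. ] [-107.2  163.7   71.7  -19.5]
tray
[ 496.3 -179.6] [216.3 216.1 216.9 214.6] [-96.3 173.4  83.3  -6.8]
small [ 550.2 -137.1]
large [ 538.8 -233.4]
bin [ 453.8 -125.8]
slot [ 442.5 -222.1]
trayyaw -6.704805367505818
```

```bash
R='see rows'; 
python3 -m crank '[{"dx":0.02,"dy":0.02,"yaw":-0.18},{"dx":0.02,"dy":0.04,"yaw":-0.18},{"dx":0.02,"dy":0.05,"yaw":-0.18},{"dx":0.02,"dy":0.05,"yaw":-0.18},{"dx":0.02,"dy":0.05,"yaw":-0.18},{"dx":0.02,"dy":0.05,"yaw":-0.18},{"dx":0.02,"dy":0.05,"yaw":-0.18},{"dx":0.02,"dy":0.05,"yaw":-0.18},{"dx":0.02,"dy":0.05,"yaw":-0.18},{"dx":0.02,"dy":0.05,"yaw":-0.18}]' 1 20
python3 -m crank '[{"dx":0.02,"dy":0.05,"yaw":-0.18},{"dx":0.02,"dy":0.05,"yaw":-0.18},{"dx":0.02,"dy":0.05,"yaw":-0.18},{"dx":0.02,"dy":0.05,"yaw":-0.18},{"dx":0.02,"dy":0.05,"yaw":-0.18},{"dx":0.01,"dy":0.05,"yaw":-0.18},{"dx":0.01,"dy":0.05,"yaw":-0.18},{"dx":0.01,"dy":0.05,"yaw":-0.18},{"dx":0.01,"dy":0.04,"yaw":-0.18},{"dx":0.0,"dy":0.01,"yaw":-0.18}]'
python3 -m crank '[{},{},{}]'
python3 - <<'E'
from h import *
im,c=grab('wrist','w1.png'); np.set_printoptions(precision=3,suppress=True); print(c); s=telemetry.state(); print(s['ee_pos'],s['ee_rot'])
E
```

```text
{'camera_matrix': array([[283.59 ,   0.   , 321.711],
       [  0.   , 283.59 , 205.479],
       [  0.   ,   0.   ,   1.   ]]), 'k1': 0.007537936659993897, 'world_from_camera': array([[   0.307,   -0.911,   -0.274,  253.871],
       [  -0.952,   -0.294,   -0.088, -522.597],
       [  -0.001,    0.288,   -0.958,  383.158],
       [   0.   ,    0.   ,    0.   ,    1.   ]])}
[ 175.723 -547.106  221.325] [-179.923    0.      17.808]validation failed for argument at $[0]...
validation failed for argument at $[0]...
validation failed for argument at $[0]...
```

View pics/w1.png

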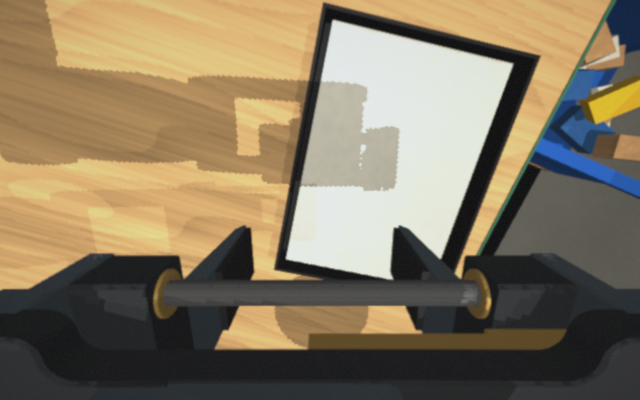

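The picture shows the fingers at the bottom and the start area, because the calls were refused. Each row needs all four keys.

```bash
python3 -m crank '[{"dx":0.02,"dy":0.02,"dz":0,"yaw":-0.18},{"dx":0.02,"dy":0.04,"dz":0,"yaw":-0.18},{"dx":0.02,"dy":0.05,"dz":0,"yaw":-0.18},{"dx":0.02,"dy":0.05,"dz":0,"yaw":-0.18},{"dx":0.02,"dy":0.05,"dz":0,"yaw":-0.18},{"dx":0.02,"dy":0.05,"dz":0,"yaw":-0.18},{"dx":0.02,"dy":0.05,"dz":0,"yaw":-0.18},{"dx":0.02,"dy":0.05,"dz":0,"yaw":-0.18},{"dx":0.02,"dy":0.05,"dz":0,"yaw":-0.18},{"dx":0.02,"dy":0.05,"dz":0,"yaw":-0.18}]' 1 20
```

```text
time_s: 1.4
ee_pos: [336.0, -178.1, 221.9]
ee_rot: [180.0, -0.0, 8.8]
force: [-0.5, 0.2, 0.1]
gripper_width: 91.2
gripper_force: 0.0
```

```bash
python3 -m crank '[{"dx":0.01,"dy":0.06,"dz":0,"yaw":-0.18},{"dx":0.01,"dy":0.06,"dz":0,"yaw":-0.18},{"dx":0.01,"dy":0.06,"dz":0,"yaw":-0.18},{"dx":0.01,"dy":0.06,"dz":0,"yaw":-0.18},{"dx":0.01,"dy":0.06,"dz":0,"yaw":-0.18},{"dx":0.01,"dy":0.06,"dz":0,"yaw":-0.18},{"dx":0.01,"dy":0.06,"dz":0,"yaw":-0.18},{"dx":0.01,"dy":0.05,"dz":0,"yaw":-0.18},{"dx":0,"dy":0.03,"dz":0,"yaw":-0.18},{"dx":0,"dy":0,"dz":0,"yaw":-0.18}]'
python3 -m crank '[{"dx":0,"dy":0,"dz":0,"yaw":0},{"dx":0,"dy":0,"dz":0,"yaw":0}]'
python3 - <<'E'
from h import *
im,c=grab('wrist','w2.png')
for n,p in [('spray',(448,223,91)),('amber',(437,333,92)),('jar',(571,341,80)),('slim',(579,195,88)),('flat',(571,63,88))]: print(n,proj(c,p).round())
import json; json.dump({k:(v if np.isscalar(v) else np.array(v).tolist()) for k,v in c.items()},open('w2.json','w'))
E
```

```text
time_s: 2.65
ee_pos: [399.6, 221.6, 221.5]
ee_rot: [180.0, 0.0, -0.1]
force: [-0.5, -1.0, 0.1]
gripper_width: 91.3
gripper_force: 0.0
time_s: 2.9
ee_pos: [399.7, 219.6, 222.0]
ee_rot: [180.0, 0.0, -0.3]
force: [-0.4, -0.3, -0.4]
gripper_width: 90.9
gripper_force: 0.0
spray [318. 155.]
amber [211. 166.]
jar [190.  20.]
slim [348.   7.]
flat [494.  16.]
```

View pics/w2.png

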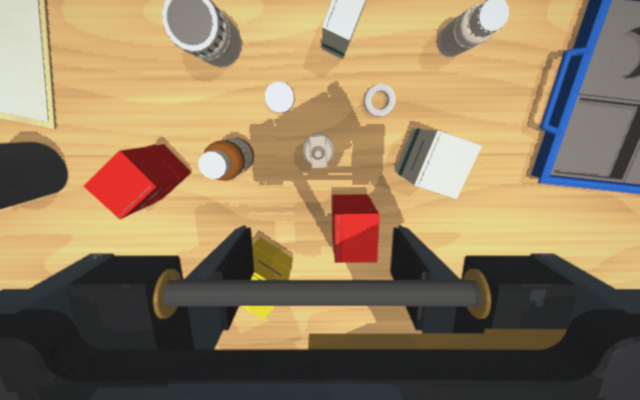

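Wrist view: spray nozzle at (318,153) against a predicted (318,155), amber cap at (214,166) and jar lid at (190,17). The measured points hold within about 3 mm. Red and yellow boxes are clear of the grasp. Next I grasp the spray.

```bash
python3 -m crank '[{"dx":0.02,"dy":0.003,"dz":0,"yaw":0.04},{"dx":0.03,"dy":0,"dz":0,"yaw":0},{"dx":0.012,"dy":0,"dz":0,"yaw":0},{"dx":0,"dy":0,"dz":-0.03,"yaw":0},{"dx":0,"dy":0,"dz":-0.05,"yaw":0},{"dx":0,"dy":0,"dz":-0.05,"yaw":0},{"dx":0,"dy":0,"dz":-0.05,"yaw":0},{"dx":0,"dy":0,"dz":-0.034,"yaw":0},{"dx":0,"dy":0,"dz":-0.02,"yaw":0},{"dx":0,"dy":0,"dz":0,"yaw":0}]' 0.8 20
python3 -m crank '[{"dx":0,"dy":0,"dz":0,"yaw":0},{"dx":0,"dy":0,"dz":0,"yaw":0},{"dx":0,"dy":0,"dz":0,"yaw":0},{"dx":0,"dy":0,"dz":0,"yaw":0},{"dx":0,"dy":0,"dz":0,"yaw":0},{"dx":0,"dy":0,"dz":0,"yaw":0},{"dx":0,"dy":0,"dz":0,"yaw":0},{"dx":0,"dy":0,"dz":0,"yaw":0}]' 0.2 15
```

```text
time_s: 4.2
ee_pos: [448.8, 222.4, 33.6]
ee_rot: [179.9, 0.2, -0.0]
force: [0.2, -0.2, 0.7]
gripper_width: 73.0
gripper_force: 0.0
time_s: 5.2
ee_pos: [449.7, 223.1, 35.1]
ee_rot: [-180.0, -0.0, 0.0]
force: [-0.3, 0.4, 5.7]
gripper_width: 35.6
gripper_force: 15.0
```

```bash
python3 -m crank '[{"dx":0,"dy":0,"dz":0.01,"yaw":0},{"dx":0,"dy":0,"dz":0.03,"yaw":0},{"dx":0,"dy":0,"dz":0.04,"yaw":0},{"dx":0,"dy":0,"dz":0.04,"yaw":0},{"dx":0,"dy":-0.01,"dz":0.03,"yaw":0},{"dx":0,"dy":-0.03,"dz":0,"yaw":0},{"dx":0.005,"dy":-0.05,"dz":0,"yaw":0},{"dx":0.01,"dy":-0.05,"dz":0,"yaw":0},{"dx":0.01,"dy":-0.05,"dz":0,"yaw":0},{"dx":0,"dy":-0.05,"dz":0,"yaw":0}]' - 20
python3 -m crank '[{"dx":0,"dy":-0.05,"dz":0,"yaw":0},{"dx":0,"dy":-0.05,"dz":0,"yaw":0},{"dx":0,"dy":-0.05,"dz":0,"yaw":0},{"dx":0,"dy":-0.04,"dz":0,"yaw":0},{"dx":0,"dy":-0.02,"dz":0,"yaw":0},{"dx":0,"dy":0,"dz":0,"yaw":0},{"dx":0,"dy":0,"dz":0,"yaw":0},{"dx":0,"dy":0,"dz":0,"yaw":0}]'
python3 - <<'E'
from h import *
im,c=grab('wrist','w3.png')
for n,p in [('small',(550.2,-137.1)),('large',(538.8,-233.4)),('bin',(453.8,-125.8)),('slot',(442.5,-222.1)),('tray',(496.3,-179.6))]: print(n,proj(c,(*p,24)).round(1))
import json; json.dump({k:(v if np.isscalar(v) else np.array(v).tolist()) for k,v in c.items()},open('w3.json','w'))
E
```

```text
time_s: 6.45
ee_pos: [469.7, 29.6, 154.8]
ee_rot: [180.0, -0.0, 0.0]
force: [0.3, 0.4, 0.0]
gripper_width: 35.2
gripper_force: 20.0
time_s: 7.45
ee_pos: [469.4, -136.0, 154.8]
ee_rot: [-180.0, 0.0, 0.1]
force: [0.4, -0.1, -0.8]
gripper_width: 35.2
gripper_force: 20.0
small [322.4 121.5]
large [418.6 133.6]
bin [311.7 214. ]
slot [399.4 224. ]
tray [362.9 175.5]
```

View pics/w3.png

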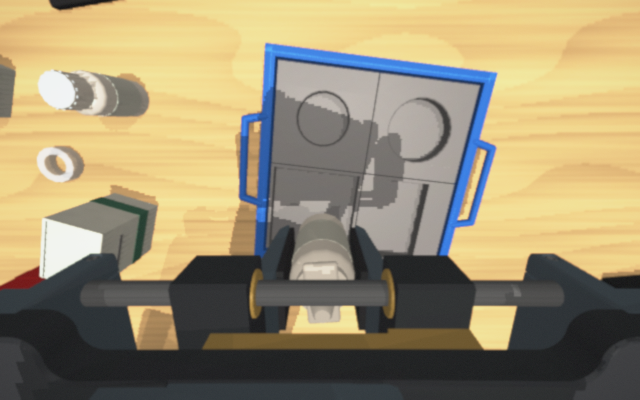

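Run:
```python
from h import *
import json
c=json.load(open('w3.json')); im=cv2.imread('pics/w3.png'); g=cv2.GaussianBlur(cv2.cvtColor(im,6),(3,3),0)
for n,(u,v),R in [('small',(323,118),26),('large',(418,130),31)]:
    pts=[]
    # darkest/strongest radial edge per direction
    for a in np.radians(np.arange(0,360,5)):
        rr=np.arange(20,40,.5); x=u+rr*np.cos(a); y=v+rr*np.sin(a)
        s=cv2.remap(g,x.astype('f4')[None],y.astype('f4')[None],1)[0].astype(float)
        k=np.argmax(np.abs(np.gradient(s))); P=on(c,x[k],y[k],24)[:2]; pts.append(P)
    pts=np.array(pts); best=(0,)
    rng=np.random.default_rng(0)
    for _ in range(3000):
        i,j=rng.choice(len(pts),2,False); m=(pts[i]+pts[j])/2; d=pts[j]-pts[i]; L=np.linalg.norm(d)
        if L<R*.6 or L>2*R: continue
        ce=m+np.array([-d[1],d[0]])/L*np.sqrt(R*R-L*L/4)
        k=np.abs(np.linalg.norm(pts-ce,axis=1)-R)<1.5
        if k.sum()>best[0]: best=(k.sum(),ce)
    print(n,best,len(pts))
# blue rim corners in the view
h=cv2.cvtColor(im,cv2.COLOR_BGR2HSV); b=cv2.inRange(h,(105,120,60),(125,255,255))
for nm,(u,v) in [('TL',(266,44)),('TR',(495,73))]: print(nm,on(c,u,v,27).round(1))
```

```text
small (np.int64(63), array([ 553.7723692 , -138.57975741])) 72
large (np.int64(52), array([ 542.18272049, -233.56571397])) 72
TL [617.5 -85.6  27. ]
TR [ 593.7 -297.8   27. ]
```

```bash
python3 -m crank '[{"dx":0.02,"dy":-0.001,"dz":0,"yaw":0},{"dx":0.04,"dy":0,"dz":0,"yaw":0},{"dx":0.03,"dy":0,"dz":0,"yaw":0},{"dx":0.014,"dy":0,"dz":0,"yaw":0},{"dx":0,"dy":0,"dz":-0.03,"yaw":0},{"dx":0,"dy":0,"dz":-0.04,"yaw":0},{"dx":0,"dy":0,"dz":-0.035,"yaw":0},{"dx":0,"dy":0,"dz":-0.02,"yaw":0},{"dx":0,"dy":0,"dz":-0.008,"yaw":0},{"dx":0,"dy":0,"dz":-0.004,"yaw":0}]'
python3 -m crank '[{"dx":0,"dy":0,"dz":-0.002,"yaw":0},{"dx":0,"dy":0,"dz":-0.001,"yaw":0},{"dx":0,"dy":0,"dz":0,"yaw":0},{"dx":0,"dy":0,"dz":0,"yaw":0}]'
python3 -m crank '[{"dx":0,"dy":0,"dz":-0.0005,"yaw":0},{"dx":0,"dy":0,"dz":0,"yaw":0}]'
```

```text
time_s: 8.75
ee_pos: [553.2, -138.0, 45.6]
ee_rot: [180.0, -0.1, 0.0]
force: [-0.8, -0.6, -0.6]
gripper_width: 35.8
gripper_force: 20.0
time_s: 9.25
ee_pos: [552.8, -137.9, 43.0]
ee_rot: [180.0, -0.0, 0.0]
force: [0.3, -0.7, -0.4]
gripper_width: 35.3
gripper_force: 20.0
time_s: 9.5
ee_pos: [552.6, -137.9, 42.4]
ee_rot: [180.0, 0.0, 0.0]
force: [0.1, 1.2, 0.3]
gripper_width: 35.2
gripper_force: 20.0
```

```bash
python3 -m crank '[{"dx":0,"dy":0,"dz":-0.0005,"yaw":0},{"dx":0,"dy":0,"dz":0,"yaw":0}]'
python3 -m crank '[{"dx":0,"dy":0,"dz":-0.0005,"yaw":0},{"dx":0,"dy":0,"dz":0,"yaw":0}]'
python3 -m crank '[{"dx":0,"dy":0,"dz":-0.0005,"yaw":0},{"dx":0,"dy":0,"dz":0,"yaw":0}]'
```

```text
time_s: 9.75
ee_pos: [552.7, -137.9, 42.2]
ee_rot: [180.0, -0.0, 0.0]
force: [-0.6, 0.4, 1.0]
gripper_width: 35.9
gripper_force: 20.0
time_s: 10.0
ee_pos: [552.7, -137.8, 42.1]
ee_rot: [180.0, -0.0, 0.0]
force: [-2.3, 0.7, 5.1]
gripper_width: 35.5
gripper_force: 20.0
time_s: 10.25
ee_pos: [552.8, -137.9, 42.1]
ee_rot: [180.0, -0.0, 0.0]
force: [-2.6, 0.7, 7.8]
gripper_width: 35.5
gripper_force: 20.0
```

```bash
python3 -m crank '[{"dx":0,"dy":0,"dz":0,"yaw":0},{"dx":0,"dy":0,"dz":0,"yaw":0},{"dx":0,"dy":0,"dz":0,"yaw":0},{"dx":0,"dy":0,"dz":0.01,"yaw":0},{"dx":0,"dy":0,"dz":0.04,"yaw":0},{"dx":0,"dy":0,"dz":0.05,"yaw":0},{"dx":0,"dy":0,"dz":0.042,"yaw":0},{"dx":-0.02,"dy":0.02,"dz":0.03,"yaw":0},{"dx":-0.03,"dy":0.04,"dz":0,"yaw":0},{"dx":-0.03,"dy":0.05,"dz":0,"yaw":0}]' 0.65
python3 -m crank '[{"dx":-0.03,"dy":0.05,"dz":0,"yaw":0},{"dx":-0.03,"dy":0.05,"dz":0,"yaw":0},{"dx":-0.02,"dy":0.05,"dz":0,"yaw":0},{"dx":-0.02,"dy":0.05,"dz":0,"yaw":0},{"dx":-0.01,"dy":0.05,"dz":0,"yaw":0},{"dx":0,"dy":0.05,"dz":0,"yaw":0},{"dx":0,"dy":0.05,"dz":0,"yaw":0},{"dx":0,"dy":0.05,"dz":0,"yaw":0},{"dx":0,"dy":0.05,"dz":0,"yaw":0},{"dx":0,"dy":0.026,"dz":0,"yaw":0}]' 0.8
python3 -m crank '[{"dx":0,"dy":0,"dz":0,"yaw":0},{"dx":0,"dy":0,"dz":0,"yaw":0}]'
python3 - <<'E'
from h import *
import json
im,c=grab('wrist','w4.png'); json.dump({k:(v if np.isscalar(v) else np.array(v).tolist()) for k,v in c.items()},open('w4.json','w'))
c2=json.load(open('w2.json')); print(on(c2,214,166,92),on(c2,190,17,80),proj(c,(438,331,92)))
print(telemetry.state()['ee_pos'])
E
```

```text
time_s: 11.5
ee_pos: [488.3, -49.4, 179.6]
ee_rot: [180.0, -0.1, -0.1]
force: [-0.5, 0.7, 0.1]
gripper_width: 59.7
gripper_force: 0.0
time_s: 12.75
ee_pos: [400.6, 332.6, 179.1]
ee_rot: [-180.0, -0.0, 0.1]
force: [-0.1, 0.1, 0.1]
gripper_width: 72.9
gripper_force: 0.0
time_s: 13.0
ee_pos: [400.5, 329.7, 178.7]
ee_rot: [179.9, 0.0, -0.0]
force: [-0.6, -0.3, -0.1]
gripper_width: 72.8
gripper_force: 0.0
[436.87807263 329.78702265  92.        ] [573.62075028 340.69219522  80.        ] [319.46430048 172.72050141]
[400.5884323  329.58669594 178.81308439]
```

View pics/w4.png

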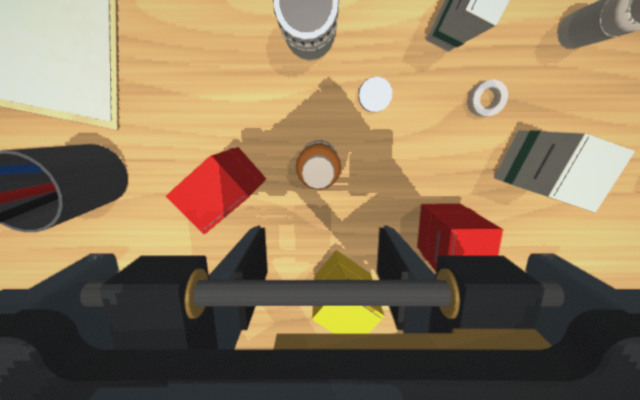

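Amber cap at (318,172) agrees with (438,331). The red box to the left stays about 60 mm clear, so I use a narrower opening of 0.7.

```bash
python3 -m crank '[{"dx":0.02,"dy":0.002,"dz":0,"yaw":0},{"dx":0.02,"dy":0,"dz":0,"yaw":0},{"dx":0.007,"dy":0,"dz":0,"yaw":0},{"dx":0,"dy":0,"dz":-0.03,"yaw":0},{"dx":0,"dy":0,"dz":-0.05,"yaw":0},{"dx":0,"dy":0,"dz":-0.05,"yaw":0},{"dx":0,"dy":0,"dz":-0.03,"yaw":0},{"dx":0,"dy":0,"dz":-0.02,"yaw":0},{"dx":0,"dy":0,"dz":0,"yaw":0},{"dx":0,"dy":0,"dz":0,"yaw":0}]' 0.7 25
python3 -m crank '[{"dx":0,"dy":0,"dz":0,"yaw":0},{"dx":0,"dy":0,"dz":0,"yaw":0},{"dx":0,"dy":0,"dz":0,"yaw":0},{"dx":0,"dy":0,"dz":0,"yaw":0},{"dx":0,"dy":0,"dz":0,"yaw":0},{"dx":0,"dy":0,"dz":0,"yaw":0}]' 0.2 25
```

```text
time_s: 14.3
ee_pos: [439.0, 333.1, 35.7]
ee_rot: [-179.9, -0.1, 0.0]
force: [0.4, 0.5, 0.8]
gripper_width: 64.4
gripper_force: 0.0
time_s: 15.05
ee_pos: [438.6, 332.8, 35.5]
ee_rot: [-180.0, -0.1, 0.0]
force: [-0.9, -0.5, 6.1]
gripper_width: 45.0
gripper_force: 25.0
```

```bash
python3 -m crank '[{"dx":0,"dy":0,"dz":0.01,"yaw":0},{"dx":0,"dy":0,"dz":0.03,"yaw":0},{"dx":0,"dy":0,"dz":0.04,"yaw":0},{"dx":0,"dy":0,"dz":0.04,"yaw":0},{"dx":0,"dy":-0.01,"dz":0.04,"yaw":0},{"dx":0,"dy":-0.03,"dz":0,"yaw":0},{"dx":0.01,"dy":-0.05,"dz":0,"yaw":0},{"dx":0.01,"dy":-0.05,"dz":0,"yaw":0},{"dx":0.01,"dy":-0.05,"dz":0,"yaw":0},{"dx":0.01,"dy":-0.05,"dz":0,"yaw":0}]' - 30
python3 -m crank '[{"dx":0.01,"dy":-0.05,"dz":0,"yaw":0},{"dx":0.01,"dy":-0.05,"dz":0,"yaw":0},{"dx":0.01,"dy":-0.05,"dz":0,"yaw":0},{"dx":0.01,"dy":-0.05,"dz":0,"yaw":0},{"dx":0.01,"dy":-0.05,"dz":0,"yaw":0},{"dx":0.01,"dy":-0.05,"dz":0,"yaw":0},{"dx":0.01,"dy":-0.05,"dz":0,"yaw":0},{"dx":0.01,"dy":-0.05,"dz":0,"yaw":0},{"dx":0.009,"dy":-0.04,"dz":0,"yaw":0},{"dx":0,"dy":-0.0275,"dz":0,"yaw":0}]'
python3 -m crank '[{"dx":0,"dy":0,"dz":0,"yaw":0},{"dx":0,"dy":0,"dz":0,"yaw":0},{"dx":0,"dy":0,"dz":0,"yaw":0}]'
```

```text
time_s: 16.3
ee_pos: [468.7, 137.8, 161.0]
ee_rot: [179.9, 0.2, -0.0]
force: [-0.0, 0.1, -1.5]
gripper_width: 44.8
gripper_force: 30.0
time_s: 17.55
ee_pos: [539.7, -235.0, 160.8]
ee_rot: [-179.9, 0.2, -0.1]
force: [-0.7, -0.5, -1.1]
gripper_width: 44.9
gripper_force: 30.0
time_s: 17.92
ee_pos: [541.1, -232.4, 162.7]
ee_rot: [-180.0, 0.0, 0.1]
force: [0.3, -0.1, -2.0]
gripper_width: 44.5
gripper_force: 30.0
```

```bash
python3 -m crank '[{"dx":0,"dy":0,"dz":-0.02,"yaw":0},{"dx":0,"dy":0,"dz":-0.04,"yaw":0},{"dx":0,"dy":0,"dz":-0.04,"yaw":0},{"dx":0,"dy":0,"dz":-0.03,"yaw":0},{"dx":0,"dy":0,"dz":-0.012,"yaw":0},{"dx":0,"dy":0,"dz":-0.005,"yaw":0},{"dx":0,"dy":0,"dz":-0.002,"yaw":0},{"dx":0,"dy":0,"dz":0,"yaw":0},{"dx":0,"dy":0,"dz":0,"yaw":0}]'
python3 -m crank '[{"dx":0,"dy":0,"dz":-0.0006,"yaw":0},{"dx":0,"dy":0,"dz":0,"yaw":0}]'
python3 -m crank '[{"dx":0,"dy":0,"dz":-0.0006,"yaw":0},{"dx":0,"dy":0,"dz":0,"yaw":0}]'
python3 -m crank '[{"dx":0,"dy":0,"dz":-0.0006,"yaw":0},{"dx":0,"dy":0,"dz":0,"yaw":0}]'
```

```text
time_s: 19.05
ee_pos: [541.8, -233.6, 44.2]
ee_rot: [180.0, -0.1, 0.0]
force: [-0.9, 0.2, -1.3]
gripper_width: 45.0
gripper_force: 30.0
time_s: 19.3
ee_pos: [541.5, -233.5, 43.2]
ee_rot: [180.0, -0.0, 0.0]
force: [0.2, 1.5, -1.2]
gripper_width: 44.9
gripper_force: 30.0
time_s: 19.55
ee_pos: [541.5, -233.5, 42.6]
ee_rot: [180.0, 0.0, 0.0]
force: [-1.5, 0.1, -2.0]
gripper_width: 44.8
gripper_force: 30.0
time_s: 19.8
ee_pos: [541.4, -233.5, 42.5]
ee_rot: [180.0, -0.0, 0.0]
force: [-0.8, 0.3, 2.8]
gripper_width: 44.9
gripper_force: 30.0
```

```bash
python3 -m crank '[{"dx":0,"dy":0,"dz":0,"yaw":0},{"dx":0,"dy":0,"dz":0,"yaw":0},{"dx":0,"dy":0,"dz":0,"yaw":0},{"dx":0,"dy":0,"dz":0.01,"yaw":0},{"dx":0,"dy":0,"dz":0.04,"yaw":0},{"dx":0,"dy":0,"dz":0.05,"yaw":0},{"dx":0,"dy":0,"dz":0.05,"yaw":0},{"dx":0,"dy":0.02,"dz":0.02,"yaw":0},{"dx":0,"dy":0.04,"dz":0,"yaw":0},{"dx":0,"dy":0.05,"dz":0,"yaw":0}]' 0.75
python3 -m crank '[{"dx":0,"dy":0.06,"dz":0,"yaw":0},{"dx":0,"dy":0.06,"dz":0,"yaw":0},{"dx":0,"dy":0.06,"dz":0,"yaw":0},{"dx":0,"dy":0.06,"dz":0,"yaw":0},{"dx":0,"dy":0.06,"dz":0,"yaw":0},{"dx":0,"dy":0.06,"dz":0,"yaw":0},{"dx":-0.004,"dy":0.06,"dz":0,"yaw":0},{"dx":-0.01,"dy":0.06,"dz":0,"yaw":0},{"dx":0,"dy":0.06,"dz":0,"yaw":0},{"dx":0,"dy":0.05,"dz":0,"yaw":0}]' 0.85
python3 -m crank '[{"dx":0,"dy":0.018,"dz":0,"yaw":0},{"dx":0,"dy":0,"dz":0,"yaw":0},{"dx":0,"dy":0,"dz":0,"yaw":0}]'
python3 - <<'E'
from h import *
im,c=grab('wrist','w5.png')
g=cv2.cvtColor(im,cv2.COLOR_RGB2HSV); m=cv2.inRange(g,(0,0,150),(179,60,255)); m[250:]=0
for k in cv2.findContours(m,0,2)[0]:
    if cv2.contourArea(k)>300:
        (u,v),r=cv2.minEnclosingCircle(k); print(round(u),round(v),round(r),on(c,u,v,80).round(1))
print(proj(c,(573,341.5,80)),telemetry.state()['ee_pos'])
E
```

```text
time_s: 21.05
ee_pos: [540.8, -143.9, 177.5]
ee_rot: [-180.0, 0.1, -0.1]
force: [0.6, 0.2, 0.8]
gripper_width: 68.6
gripper_force: 0.0
time_s: 22.3
ee_pos: [528.5, 328.8, 177.1]
ee_rot: [180.0, 0.1, 0.1]
force: [0.6, -1.0, -0.2]
gripper_width: 77.8
gripper_force: 0.0
time_s: 22.68
ee_pos: [530.0, 339.6, 177.9]
ee_rot: [179.9, 0.0, -0.0]
force: [0.0, -0.7, 0.1]
gripper_width: 77.9
gripper_force: 0.0
480 212 16 [527.8 186.7  80. ]
377 207 15 [532.1 285.8  80. ]
628 164 17 [573.6  60.2  80. ]
604 161 20 [576.3  82.3  80. ]
318 164 29 [573.8 342.   80. ]
484 156 34 [580.7 191.7  80. ]
70 134 118 [600.2 561.   80. ]
11 10 14 [694.  582.2  80. ]
[318.91411931 164.57707175] [530.16830588 339.49954272 178.0757131 ]
```

View pics/w5.png

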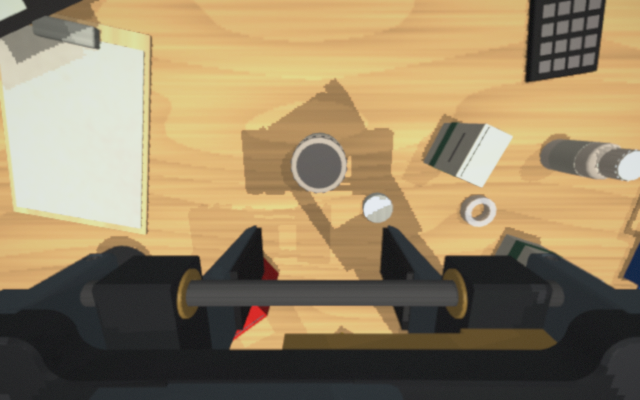

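Jar lid at (319,164), which gives (573.5,341.5) at lid height, in agreement with the other views.

```bash
python3 -m crank '[{"dx":0.02,"dy":0.0025,"dz":0,"yaw":0},{"dx":0.024,"dy":0,"dz":0,"yaw":0},{"dx":0.01,"dy":0,"dz":0,"yaw":0},{"dx":0,"dy":0,"dz":-0.03,"yaw":0},{"dx":0,"dy":0,"dz":-0.05,"yaw":0},{"dx":0,"dy":0,"dz":-0.05,"yaw":0},{"dx":0,"dy":0,"dz":-0.03,"yaw":0},{"dx":0,"dy":0,"dz":-0.021,"yaw":0},{"dx":0,"dy":0,"dz":0,"yaw":0},{"dx":0,"dy":0,"dz":0,"yaw":0}]' 0.85 20
python3 -m crank '[{"dx":0,"dy":0,"dz":0,"yaw":0},{"dx":0,"dy":0,"dz":0,"yaw":0},{"dx":0,"dy":0,"dz":0,"yaw":0},{"dx":0,"dy":0,"dz":0,"yaw":0},{"dx":0,"dy":0,"dz":0,"yaw":0},{"dx":0,"dy":0,"dz":0,"yaw":0}]' 0.3 20
```

```text
time_s: 23.98
ee_pos: [574.2, 343.2, 34.6]
ee_rot: [-179.9, -0.1, -0.0]
force: [0.0, -0.1, -0.0]
gripper_width: 77.4
gripper_force: 0.0
time_s: 24.72
ee_pos: [573.7, 343.0, 33.9]
ee_rot: [-180.0, -0.0, 0.0]
force: [-0.0, -0.7, 5.6]
gripper_width: 53.6
gripper_force: 20.0
```

```bash
python3 -m crank '[{"dx":0,"dy":0,"dz":0.01,"yaw":0},{"dx":0,"dy":0,"dz":0.03,"yaw":0},{"dx":0,"dy":0,"dz":0.04,"yaw":0},{"dx":0,"dy":0,"dz":0.045,"yaw":0},{"dx":0,"dy":-0.01,"dz":0.04,"yaw":0},{"dx":0,"dy":-0.03,"dz":0,"yaw":0},{"dx":-0.01,"dy":-0.05,"dz":0,"yaw":0},{"dx":-0.01,"dy":-0.05,"dz":0,"yaw":0},{"dx":-0.01,"dy":-0.05,"dz":0,"yaw":0},{"dx":-0.02,"dy":-0.05,"dz":0,"yaw":0}]' - 25
python3 -m crank '[{"dx":-0.02,"dy":-0.05,"dz":0,"yaw":0},{"dx":-0.02,"dy":-0.05,"dz":0,"yaw":0},{"dx":-0.02,"dy":-0.05,"dz":0,"yaw":0},{"dx":-0.02,"dy":-0.05,"dz":0,"yaw":0},{"dx":-0.01,"dy":-0.05,"dz":0,"yaw":0},{"dx":-0.006,"dy":-0.05,"dz":0,"yaw":0},{"dx":0,"dy":-0.03,"dz":0,"yaw":0},{"dx":0,"dy":-0.017,"dz":0,"yaw":0},{"dx":0,"dy":0,"dz":0,"yaw":0},{"dx":0,"dy":0,"dz":0,"yaw":0}]'
python3 -m crank '[{"dx":0,"dy":0,"dz":-0.02,"yaw":0},{"dx":0,"dy":0,"dz":-0.04,"yaw":0},{"dx":0,"dy":0,"dz":-0.04,"yaw":0},{"dx":0,"dy":0,"dz":-0.03,"yaw":0},{"dx":0,"dy":0,"dz":-0.015,"yaw":0},{"dx":0,"dy":0,"dz":-0.007,"yaw":0},{"dx":0,"dy":0,"dz":-0.002,"yaw":0},{"dx":0,"dy":0,"dz":0,"yaw":0},{"dx":0,"dy":0,"dz":0,"yaw":0}]'
```

```text
time_s: 25.98
ee_pos: [532.0, 148.4, 163.4]
ee_rot: [179.9, 0.2, -0.0]
force: [0.5, 0.5, -0.3]
gripper_width: 53.6
gripper_force: 25.0
time_s: 27.22
ee_pos: [456.3, -126.0, 164.9]
ee_rot: [-180.0, 0.1, 0.0]
force: [0.2, -0.4, -0.8]
gripper_width: 53.6
gripper_force: 25.0
time_s: 28.35
ee_pos: [457.1, -126.8, 42.7]
ee_rot: [180.0, -0.1, 0.0]
force: [0.7, 0.4, -0.4]
gripper_width: 53.1
gripper_force: 25.0
```

Floor expected at a TCP height of about 40.7.

```bash
python3 -m crank '[{"dx":0,"dy":0,"dz":-0.0012,"yaw":0},{"dx":0,"dy":0,"dz":0,"yaw":0}]'
python3 -m crank '[{"dx":0,"dy":0,"dz":-0.0006,"yaw":0},{"dx":0,"dy":0,"dz":0,"yaw":0}]'
python3 -m crank '[{"dx":0,"dy":0,"dz":-0.0006,"yaw":0},{"dx":0,"dy":0,"dz":0,"yaw":0}]'
python3 -m crank '[{"dx":0,"dy":0,"dz":-0.0006,"yaw":0},{"dx":0,"dy":0,"dz":0,"yaw":0}]'
```

```text
time_s: 28.6
ee_pos: [456.7, -126.7, 41.3]
ee_rot: [180.0, -0.0, 0.0]
force: [-0.3, 0.6, -1.1]
gripper_width: 53.6
gripper_force: 25.0
time_s: 28.85
ee_pos: [456.7, -126.7, 40.9]
ee_rot: [180.0, -0.0, 0.0]
force: [-0.7, -0.6, 2.5]
gripper_width: 53.4
gripper_force: 25.0
time_s: 29.1
ee_pos: [456.7, -126.7, 40.9]
ee_rot: [180.0, -0.0, 0.0]
force: [-1.8, 0.3, 7.4]
gripper_width: 53.2
gripper_force: 25.0
time_s: 29.35
ee_pos: [456.7, -126.7, 40.8]
ee_rot: [180.0, -0.0, 0.0]
force: [-3.5, 1.3, 10.9]
gripper_width: 53.4
gripper_force: 25.0
```

```bash
python3 -m crank '[{"dx":0,"dy":0,"dz":0,"yaw":0},{"dx":0,"dy":0,"dz":0,"yaw":0},{"dx":0,"dy":0,"dz":0,"yaw":0},{"dx":0,"dy":0,"dz":0.01,"yaw":0},{"dx":0,"dy":0,"dz":0.04,"yaw":0},{"dx":0,"dy":0,"dz":0.05,"yaw":0},{"dx":0,"dy":0,"dz":0.05,"yaw":0},{"dx":0,"dy":0.02,"dz":0.02,"yaw":-0.4},{"dx":0.01,"dy":0.04,"dz":0,"yaw":-0.4},{"dx":0.01,"dy":0.05,"dz":0,"yaw":-0.4}]' 0.8
python3 -m crank '[{"dx":0.01,"dy":0.05,"dz":0,"yaw":-0.4},{"dx":0.01,"dy":0.05,"dz":0,"yaw":-0.4},{"dx":0.01,"dy":0.05,"dz":0,"yaw":-0.4},{"dx":0.02,"dy":0.05,"dz":0,"yaw":-0.4},{"dx":0.02,"dy":0.05,"dz":0,"yaw":-0.4},{"dx":0.01,"dy":0.04,"dz":0,"yaw":-0.4},{"dx":0.007,"dy":0.0225,"dz":0,"yaw":-0.4},{"dx":0,"dy":0,"dz":0,"yaw":-0.4},{"dx":0,"dy":0,"dz":0,"yaw":-0.4},{"dx":0,"dy":0,"dz":0,"yaw":0}]' 0.7
python3 -m crank '[{"dx":0,"dy":0,"dz":0,"yaw":0}]'
python3 - <<'E'
from h import *
im,c=grab('wrist','w6.png')
g=cv2.cvtColor(im,cv2.COLOR_RGB2HSV); m=cv2.inRange(g,(0,0,195),(179,70,255)); m[250:]=0
for k in cv2.findContours(m,0,2)[0]:
    if cv2.contourArea(k)>500:
        b=cv2.boxPoints(cv2.minAreaRect(k)); q=np.array([on(c,u,v,88)[:2] for u,v in b]); e=np.roll(q,-1,0)-q
        print(b.mean(0).round(),q.mean(0).round(1),np.linalg.norm(e,axis=1).round(1)[:2],np.degrees(np.arctan2(e[:,1],e[:,0])).round(1)[:2])
print(telemetry.state()['ee_pos'],telemetry.state()['ee_rot'])
E
```

```text
time_s: 30.6
ee_pos: [473.0, -38.2, 176.7]
ee_rot: [180.0, -0.1, -6.1]
force: [-0.0, 0.1, 0.1]
gripper_width: 72.8
gripper_force: 0.0
time_s: 31.85
ee_pos: [542.0, 210.4, 175.9]
ee_rot: [180.0, -0.0, -24.1]
force: [0.3, 0.1, 0.1]
gripper_width: 64.0
gripper_force: 0.0
time_s: 31.98
ee_pos: [542.1, 210.6, 175.9]
ee_rot: [180.0, -0.0, -24.0]
force: [-1.3, -0.1, -0.5]
gripper_width: 64.1
gripper_force: 0.0
[482. 238.] [456.8  80.9] [49.5 23. ] [-113.9  166.7]
[288. 236.] [534.3 249.2] [27.2 25.6] [-114.   154.9]
[383. 200.] [530.8 153.9] [27.  27.6] [-114.   160.5]
[ 32. 215.] [647.5 455.5] [69.5 57. ] [ -41.8 -113.9]
[318. 167.] [581.5 195.8] [26.7 47.9] [-114.   156.8]
[460. 112.] [575.4  68.9] [39.2 31.4] [-114.1  165.5]
[39. 36.] [762.  351.8] [57.7 50. ] [-113.5  141.8]
[542.20073806 210.75295555 175.90419749] [ 1.79996233e+02 -5.20719407e-03 -2.40274332e+01]
```

View pics/w6.png

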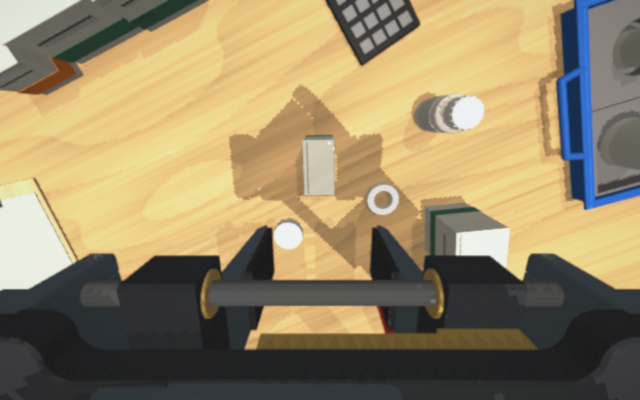

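Slim carton top at (318,167), 48 x 27 mm at its height, centre (581,195.5). Its edges lie along the image axes, so the yaw fits.

```bash
python3 -m crank '[{"dx":0.02,"dy":-0.008,"dz":0,"yaw":0},{"dx":0.02,"dy":-0.008,"dz":0,"yaw":0},{"dx":0.009,"dy":-0.003,"dz":0,"yaw":0},{"dx":0,"dy":0,"dz":-0.03,"yaw":0},{"dx":0,"dy":0,"dz":-0.05,"yaw":0},{"dx":0,"dy":0,"dz":-0.05,"yaw":0},{"dx":0,"dy":0,"dz":-0.03,"yaw":0},{"dx":0,"dy":0,"dz":-0.016,"yaw":0},{"dx":0,"dy":0,"dz":0,"yaw":0},{"dx":0,"dy":0,"dz":0,"yaw":0}]' 0.7 15
python3 -m crank '[{"dx":0,"dy":0,"dz":0,"yaw":0},{"dx":0,"dy":0,"dz":0,"yaw":0},{"dx":0,"dy":0,"dz":0,"yaw":0},{"dx":0,"dy":0,"dz":0,"yaw":0},{"dx":0,"dy":0,"dz":0,"yaw":0},{"dx":0,"dy":0,"dz":0,"yaw":0},{"dx":0,"dy":0,"dz":0,"yaw":0},{"dx":0,"dy":0,"dz":0,"yaw":0}]' 0.1 15
```

```text
time_s: 33.28
ee_pos: [582.4, 196.4, 36.1]
ee_rot: [-179.9, -0.1, -24.0]
force: [0.3, 0.4, 0.2]
gripper_width: 63.7
gripper_force: 0.0
time_s: 34.28
ee_pos: [581.5, 196.2, 35.1]
ee_rot: [-180.0, -0.0, -24.0]
force: [-0.5, -0.3, 2.2]
gripper_width: 28.1
gripper_force: 15.0
```

```bash
python3 -m crank '[{"dx":0,"dy":0,"dz":0.01,"yaw":0},{"dx":0,"dy":0,"dz":0.03,"yaw":0},{"dx":0,"dy":0,"dz":0.04,"yaw":0},{"dx":0,"dy":0,"dz":0.043,"yaw":0},{"dx":0,"dy":-0.01,"dz":0.04,"yaw":0},{"dx":-0.01,"dy":-0.03,"dz":0,"yaw":0.4},{"dx":-0.02,"dy":-0.05,"dz":0,"yaw":0.4},{"dx":-0.02,"dy":-0.05,"dz":0,"yaw":0.4},{"dx":-0.02,"dy":-0.05,"dz":0,"yaw":0.4},{"dx":-0.02,"dy":-0.05,"dz":0,"yaw":0.4}]' - 20
python3 -m crank '[{"dx":-0.02,"dy":-0.05,"dz":0,"yaw":0.4},{"dx":-0.02,"dy":-0.05,"dz":0,"yaw":0.4},{"dx":-0.02,"dy":-0.05,"dz":0,"yaw":0.4},{"dx":-0.01,"dy":-0.05,"dz":0,"yaw":0.23},{"dx":-0.01,"dy":-0.04,"dz":0,"yaw":0},{"dx":0,"dy":-0.03,"dz":0,"yaw":0},{"dx":0,"dy":-0.014,"dz":0,"yaw":0},{"dx":0,"dy":0,"dz":0,"yaw":0},{"dx":0,"dy":0,"dz":0,"yaw":0},{"dx":0,"dy":0,"dz":0,"yaw":0}]'
python3 - <<'E'
from h import *
im,c=grab('wrist','w7.png')
s=telemetry.state(); print(s['ee_pos'],s['ee_rot'])
c0=np.array([445.2,-223]); e=np.radians(-6.85); ex=np.array([np.cos(e),np.sin(e)]); ey=np.array([-ex[1],ex[0]])
im=im[:,:,::-1].copy()
for a,b in [(45,22),(45,-22),(-45,22),(-45,-22)]:
    p=proj(c,(*(c0+a*ex+b*ey),24)); print(a,b,p.round()); cv2.circle(im,(int(p[0]),int(p[1])),2,(0,0,255),1)
cv2.imwrite('pics/w7c.png',cv2.resize(im[40:340,180:480],None,fx=2,fy=2))
E
```

```text
time_s: 35.52
ee_pos: [508.8, 2.9, 165.7]
ee_rot: [180.0, -0.0, -13.9]
force: [0.3, 0.2, -0.9]
gripper_width: 27.8
gripper_force: 20.0
time_s: 36.78
ee_pos: [445.5, -222.2, 165.4]
ee_rot: [-180.0, 0.0, -6.8]
force: [-0.3, -0.3, -0.9]
gripper_width: 28.1
gripper_force: 20.0
[ 445.52281383 -222.35602251  165.35649957] [-1.79994426e+02  5.04709764e-03 -6.78416306e+00]
45 22 [301. 157.]
45 -22 [343. 157.]
-45 22 [303. 235.]
-45 -22 [341. 236.]
```

View pics/w7c.png

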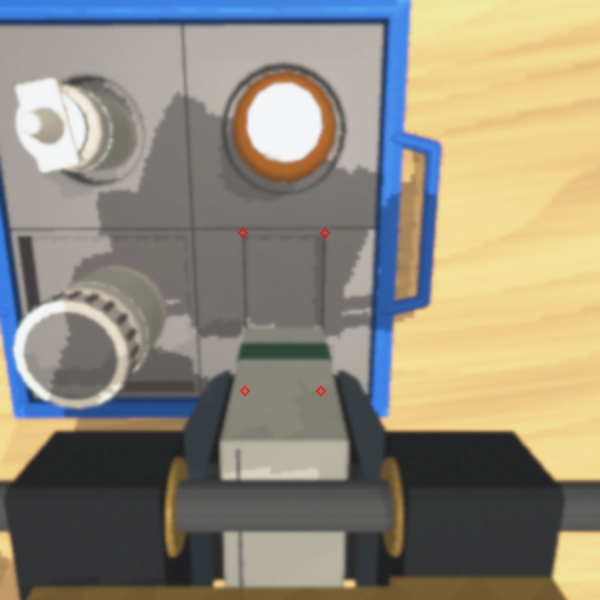

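Spray, amber bottle and jar stand upright in their compartments. The slot's edges lie at the marks (243–325,233), and the carton is lined up above it, so I lower it.

```bash
python3 -m crank '[{"dx":0,"dy":-0.0005,"dz":-0.02,"yaw":0},{"dx":0,"dy":0,"dz":-0.04,"yaw":0},{"dx":0,"dy":0,"dz":-0.04,"yaw":0},{"dx":0,"dy":0,"dz":-0.025,"yaw":0},{"dx":0,"dy":0,"dz":-0.012,"yaw":0},{"dx":0,"dy":0,"dz":-0.01,"yaw":0},{"dx":0,"dy":0,"dz":-0.005,"yaw":0},{"dx":0,"dy":0,"dz":0,"yaw":0},{"dx":0,"dy":0,"dz":0,"yaw":0}]'
python3 -m crank '[{"dx":0,"dy":0,"dz":-0.001,"yaw":0},{"dx":0,"dy":0,"dz":0,"yaw":0}]'
python3 -m crank '[{"dx":0,"dy":0,"dz":-0.0006,"yaw":0},{"dx":0,"dy":0,"dz":0,"yaw":0}]'
python3 -m crank '[{"dx":0,"dy":0,"dz":-0.0006,"yaw":0},{"dx":0,"dy":0,"dz":0,"yaw":0}]'
python3 -m crank '[{"dx":0,"dy":0,"dz":-0.0004,"yaw":0},{"dx":0,"dy":0,"dz":0,"yaw":0}]'
```

```text
time_s: 37.95
ee_pos: [445.8, -223.7, 44.2]
ee_rot: [180.0, -0.1, -6.8]
force: [0.2, 0.1, -0.1]
gripper_width: 27.8
gripper_force: 20.0
time_s: 38.2
ee_pos: [445.5, -223.5, 43.1]
ee_rot: [180.0, -0.0, -6.8]
force: [-0.4, -0.0, -0.6]
gripper_width: 28.0
gripper_force: 20.0
time_s: 38.45
ee_pos: [445.4, -223.5, 42.4]
ee_rot: [180.0, 0.0, -6.8]
force: [0.1, -0.4, -0.0]
gripper_width: 27.6
gripper_force: 20.0
time_s: 38.7
ee_pos: [445.5, -223.5, 42.1]
ee_rot: [180.0, -0.0, -6.8]
force: [-0.5, 0.5, 0.0]
gripper_width: 28.0
gripper_force: 20.0
time_s: 38.95
ee_pos: [445.5, -223.5, 42.1]
ee_rot: [180.0, -0.0, -6.8]
force: [-0.6, 1.0, 5.2]
gripper_width: 27.7
gripper_force: 20.0
```

Contact at floor height. Release, rise, back off toward the robot and look.

```bash
python3 -m crank '[{"dx":0,"dy":0,"dz":0,"yaw":0},{"dx":0,"dy":0,"dz":0,"yaw":0},{"dx":0,"dy":0,"dz":0,"yaw":0},{"dx":0,"dy":0,"dz":0.01,"yaw":0},{"dx":0,"dy":0,"dz":0.04,"yaw":0},{"dx":0,"dy":0,"dz":0.05,"yaw":0},{"dx":0,"dy":0,"dz":0.05,"yaw":0},{"dx":0,"dy":-0.02,"dz":0.02,"yaw":0},{"dx":-0.02,"dy":-0.04,"dz":0,"yaw":0},{"dx":-0.02,"dy":-0.05,"dz":0,"yaw":0}]' 0.55
python3 -m crank '[{"dx":-0.02,"dy":-0.05,"dz":0,"yaw":0},{"dx":-0.02,"dy":-0.05,"dz":0,"yaw":0},{"dx":-0.02,"dy":-0.05,"dz":0,"yaw":0},{"dx":-0.01,"dy":-0.03,"dz":0,"yaw":0},{"dx":0,"dy":0,"dz":0,"yaw":0},{"dx":0,"dy":0,"dz":0,"yaw":0},{"dx":0,"dy":0,"dz":0,"yaw":0}]'
python3 - <<'E'
from h import *
a,_=grab('scene'); t,_=grab('top')
x=cv2.resize(a[120:320,180:440],(800,600)); y=cv2.resize(t[110:240,170:490],(800,325))
o=np.vstack([cv2.resize(x,(400,300)),cv2.resize(a,(400,250))]); 
o=np.hstack([cv2.resize(a[130:290,185:425],(450,300)),cv2.resize(t[120:240,350:490],(350,300))]); o=np.vstack([o,cv2.resize(t[110:240,170:490],(800,300))])
cv2.imwrite('pics/end.png',o[:,:,::-1])
E
```

```text
time_s: 40.2
ee_pos: [413.3, -312.0, 178.6]
ee_rot: [180.0, -0.1, -6.8]
force: [0.5, 0.5, -0.1]
gripper_width: 50.0
gripper_force: 0.0
time_s: 41.08
ee_pos: [358.0, -454.3, 177.8]
ee_rot: [-180.0, 0.0, -6.8]
force: [-0.1, -0.3, 0.6]
gripper_width: 50.5
gripper_force: 0.0
```

View pics/end.png

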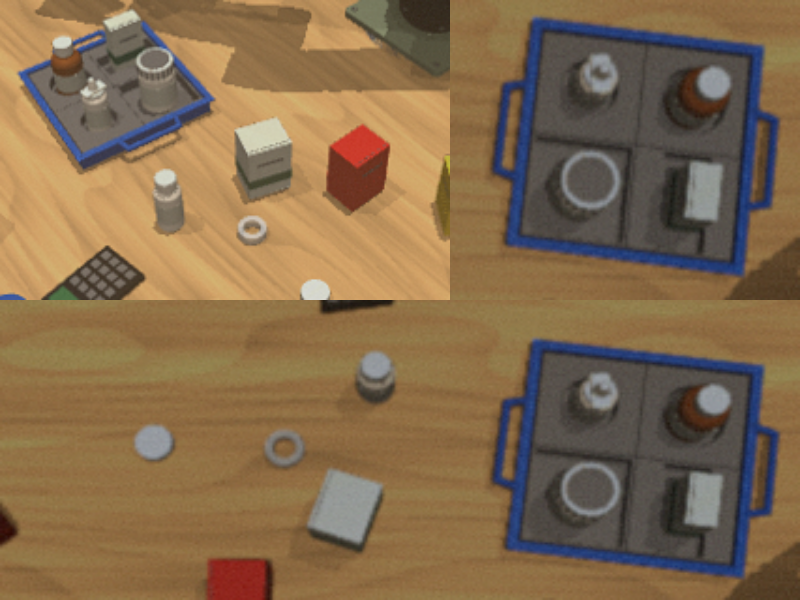

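All four goods stand upright in their own compartments: spray at top-right panel (597,78), amber bottle (710,85), jar (588,182) and slim carton (703,192). The flat-capped bottle and the bulky carton stand where they were.

```bash
python3 -c "
from workcell import ticket; print(ticket.job_done())"
```

```text
the job is handed in; nothing more can be done
None
```

Job handed in at about 41 s: the spray, amber bottle, jar and slim carton stand upright on the floors of their own compartments, and the flat-capped bottle and bulky carton were not touched.

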